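Pin the swing tray to its bench bracket

TASK

The lug of the sample-tube tray already sits between the two cheeks of the steel bracket with the holes in line. Take the longest of the three headed pins out of the black stand and push it down through bracket and lug, past the spring catch, until its head is fully home on the bracket's flared collar, then let go. Leave the two shorter pins in the stand.

Things in the scene. Friction and masses are not known exactly. Their poses are not given: they have to be found in the camera images.
- long_knob (a point): Centre of the knob of the longest pin (0.12 kg, the tallest standing in the stand; pocket varies). Downwards: upright round knob, 24 mm wide, 30 high; head 40 mm wide, 6 thick; shank 14 mm wide, 60 long, its last 10 mm tapering to a 7 mm nose. This point is 15 mm above the head's upper face, 21 above its underside, 81 above the nose, about 89 above the bench. z runs up the pin.
- middle_knob (a point): Knob centre of a bystander pin, same form but shank 42 mm (knob centre 71 mm above the bench). The three pins stand in a row, 80 mm apart, in 30 mm deep pockets of a fixed black block 250 x 70 x 38 mm, long along the row.
- short_knob (a point): Knob centre of the other bystander pin in the stand, same form but shank 34 mm (knob centre 63 mm above the bench).
- bracket_mouth (a point): Hole axis at the top rim of the fixed fork bracket's flared collar, 74 mm above the bench; z up, x out along the tray's arm. Collar inside 34 mm wide at the rim, 18 at 10 mm lower; 18 mm holes go on down through cheek, lug, cheek. A sprung ball in the upper cheek grips the shank (6 N sideways): the last 40 mm need a push of 3 to 10 N. Home: head on this rim, knob centre 21 mm above this point.
- tray_lughole (a point): Centre of the 18 mm hole in the lug (50 x 50 x 12 mm) of the loose tray (0.7 kg), 46 mm above the bench, within 2 mm of the bracket's hole axis; the pin's nose can shift it. x points along the arm to the tray, a white box 130 x 160 mm centred 165 mm out, its capped tubes up to 99 mm above the bench.
Things that resemble listed ones, but are neither listed nor needed, are in the scene too. Leave any blue look-alike of the part that bears long_knob alone.

How it is judged (in metres and radians):
At the end, for the whole second after the job is handed in: The longest pin stands upright (within 10 degrees) in the bracket, its knob within 10 mm of the hole axis and its head within 5 mm of fully home on the collar, the tray's lug hole within 10 mm of the axis so that the pin passes through it (horizontal distance between each of long_knob, tray_lughole and bracket_mouth below 0.01 m and z of long_knob in the frame of bracket_mouth below 0.026 m and angle between long_knob's own z axis and vertical below 0.17 rad); the robot touches nothing.
It fails at once if a shorter pin is taken out or knocked about (its knob moves more than 30 mm) (distance of any of middle_knob, short_knob from where it was at the start of the episode above 0.03 m).
It also fails if it takes over 35 s, if anything falls off the work surface, if the arm or the gripper's body presses on something with over 40 N, if the wrist force passes 120 N, or if a joint passes its speed limit or range.

ROBOT

A 6-joint arm with a two-finger parallel gripper is mounted at the origin on the work surface. World frame = base frame: x ahead of the robot, y to its left, z up, the work surface at z = 0. Lengths are in mm, angles in rad, forces in N, time in s.
With the tool pointing down it reaches from about 400 to 925 mm from the base axis. Payload 12.5 kg.
Tool frame: the origin (TCP) lies between the finger pads; the fingertips stand 11 mm ahead of it and the grasp point (between the pads) lies 8 mm behind it (env.tip_extent is the distance from the TCP to the fingertips, in mm); x points along the fingers, z is the direction in which the jaws open and shut, and the axes are right-handed (so a half turn about x gives the same grasp; the last joint's range is limited). The gripper opens to 95 mm and grips with 3 to 60 N. Pads are 20 mm wide; open, the fingers measure 119 mm over their backs; the gripper's body (75 mm by 180 mm) begins 59 mm behind the grasp point.
Start: joints at [1.02, 0.491, 1.559, -0, 1.092, -0.106], TCP at [268.909, 564.21, 225.661] pointing down, gripper open.
Joint ranges: [-3.1, 3.1], [-0.84, 2.19], [0.05, 2.79], [-1.13, 4.28], [0.06, 2.93], [-2.69, 2.69]. Speed limits (rad/s): [2.22, 2.22, 2.79, 3.14, 3.14, 3.14].

INTERFACE

Orientations are given as [roll, pitch, yaw] about the fixed x, y, z axes, in that order (R = Rz(yaw) Ry(pitch) Rx(roll)).
In Python, from cell import status, imaging, env gives the robot as it stands. The module is installed in compiled form; this text tells all that it offers.
- The arm moves only by the tool apply_moves, never from a script. Its argument "increments" is a list of rows, each a list of 5 numbers: the closure, from 0 (fully open) to 1 (shut), then the shift along the tool's x, y, z in mm, then the turn about the tool's x in degrees. A call has 1 to 10 rows; each row shifts and turns the commanded pose from where the row before left it, along the tool's axes as they then stand; what a row does not reach is not made up. A row lasts 1/10 s, in which the tool goes at most 50 mm and 8.59 degrees, less where a joint would pass 70% of its speed; a pose out of reach is approached as far as the arm can. A call with a gripper value outside its range is refused whole. The fingers move at their own pace and stop on an object; the grip force is fixed at half the most. Time passes only in rows, so rows that do not move let the fingers close. It gives the time, the measured TCP pose, the force and the opening at its end, in the units of the state.
- status.state(): the state, without advancing time (a new reading comes with each control period).
- imaging.read_camera(name): name is "scene" or "top" or "wrist"; returns a dict with "pixels" (384x512x3 uint8, red, green, blue), "fovy" (degrees; the focal length in pixels is half the picture's height over the tangent of half this angle, whatever the lens; pixels are square), "cx", "cy" (the principal point, pixels), "R" (3x3) and "t" (3): a world point X has camera coordinates R X + t. Camera axes: x right, y down, z forward; pixel columns grow to the right and rows downward; lengths in mm; the calibration is good to about 2 mm. A picture is of the moment at which its call begins. There is no depth.
- env.job_done(): hands the job in, once; it reports no verdict.
The state is a dict: "t": time; "joints": joint angles; "qvel": joint speeds; "tau": joint torques, N m; "eef_pos": TCP position; "tcp_rot": TCP orientation; "ft_force": force on the tool from outside, world axes, zero at the start; "moment": the same for the moment, N m; "opening": opening from 0.0 (shut) to 1.0 (fully open).
Only numpy, scipy, OpenCV 4.12 (cv2) and the standard library are available. Lean on these libraries where they do the work, as an engineer would, in place of code of your own. Each camera call takes 0.05 s, during which the arm holds its last target. There are 200 camera calls.

## Working session

There is one attempt and no reset: what is moved stays moved. The work goes in short steps, Python scripts to look and compute and a tool call to move; the robot and the scene stay as the last step left them, time stands still between calls to the robot, and variables do not carry over. Pictures are saved under pics/ and viewed, about 8 in all and at most 12, crops included, and the job is handed in when it is done.

Besides the shell and the picture viewer there is one more tool, called after "Call:" as a command line: name --pt "numbers of a row" for each row, then --argument value for the rest. apply_moves: Moves the arm, as the interface text tells. Its arguments: {"type":"object","properties":{"increments":{"type":"array"}},"required":["increments"]}

```bash
mkdir -p pics; cat > h.py <<'E'
import numpy as np, cv2
from cell import status, imaging, env
def snap(n,f=None):
    c=imaging.read_camera(n)
    if f: cv2.imwrite('pics/'+f,cv2.cvtColor(c['pixels'],cv2.COLOR_RGB2BGR))
    return c
def ray(c,u,v):
    f=192/np.tan(np.radians(c['fovy'])/2); R=np.array(c['R']); t=np.array(c['t'])
    return -R.T@t, R.T@np.array([(u-c['cx'])/f,(v-c['cy'])/f,1])
def onz(c,u,v,z):
    o,d=ray(c,u,v); return o+d*(z-o[2])/d[2]
def proj(c,X):
    f=192/np.tan(np.radians(c['fovy'])/2); p=np.array(c['R'])@np.array(X)+np.array(c['t'])
    return f*p[0]/p[2]+c['cx'],f*p[1]/p[2]+c['cy']
E
python3 - <<'E'
from h import *
a=snap('top','top1.png');b=snap('scene','scene1.png')
for c in(a,b):print(c['fovy'],c['cx'],c['cy'],-np.array(c['R']).T@c['t'],np.array(c['R'])[2])
print(status.state())
E
```

```text
46.3288559948484 258.65247264619177 181.9073091199792 [ 316.38813327 -100.50447549  912.09288631] [ 0.17956363  0.03399155 -0.98315893]
54.59167616079837 254.4854258306797 191.04240949774595 [ 737.37459846 -578.68541897  494.15929808] [-0.39000308  0.70621161 -0.59089996]
{'t': 0.1, 'joints': array([ 1.02040324e+00,  4.91503320e-01,  1.55941558e+00, -1.56240460e-05,
        1.09169019e+00, -1.05583817e-01]), 'qvel': array([-1.08766322e-03, -5.21879261e-05, -2.84883777e-03,  5.56062573e-04,
       -2.06044801e-04, -6.00328724e-04]), 'tau': array([ 1.59426811e-03, -6.13624477e+01, -2.58603108e+01,  6.93145394e-02,
        4.71040502e-02, -2.39165990e-05]), 'eef_pos': array([268.789247  , 564.01143631, 225.10834271]), 'tcp_rot': array([ 3.04964145,  1.56977979, -2.10754959]), 'ft_force': array([0.33502371, 0.44731149, 0.55805103]), 'moment': array([-0.03354179, -0.00436944, -0.02796239]), 'opening': 0.9990765735512444}
```

View pics/top1.png

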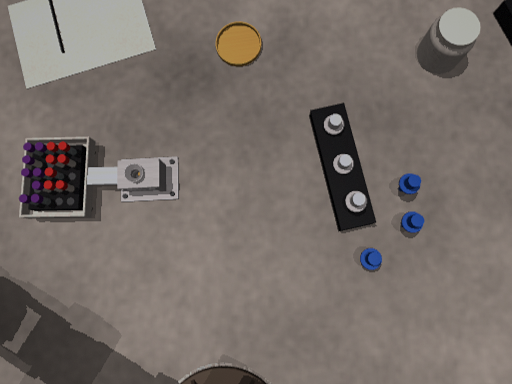

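View pics/scene1.png

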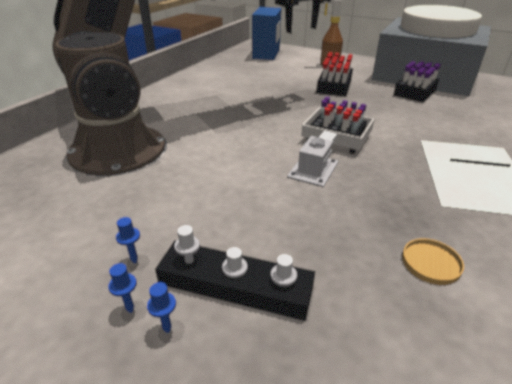

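Top view: the stand's pins are at (334,124), (344,163) and (357,201), the bracket collar at (135,174), and the tray to its left. In the scene view the leftmost pin, (186,235), stands clearly tallest, which matches (357,201) in the top view. The blue look-alikes are beside it.

```bash
python3 - <<'E'
from h import *
a=snap('top');b=snap('scene')
def tri(p,q):
    o1,d1=ray(a,*p);o2,d2=ray(b,*q)
    s=np.linalg.lstsq(np.c_[d1,-d2],o2-o1,rcond=None)[0]
    x=o1+d1*s[0];y=o2+d2*s[1];return ((x+y)/2).round(1),np.linalg.norm(x-y).round(1)
print('tri',tri((357.5,201.5),(186,235)),tri((135,174),(317,143)))
for p,z in(((334.5,124),0),((344,163),0),((357.5,201.5),0)):
    print([onz(a,*p,zz)[:2].round(1) for zz in(63,71,89)])
print('mouth',onz(a,135,174,74).round(1),'armdir',onz(a,95,176,52).round(1))
for p in((371,259),(412,222),(409,184)):print('blue',onz(a,*p,60).round(0))
print([onz(a,*p,38)[:2].round(0) for p in((310,110),(345,103),(375,222),(341,230))])
A=a['pixels'][90:270,90:200,::-1];B=a['pixels'][90:270,290:440,::-1]
cv2.imwrite('pics/crop.png',cv2.resize(np.hstack([A,B]),None,fx=3,fy=3,interpolation=cv2.INTER_CUBIC))
E
```

```text
tri (array([ 430.3, -252. ,   89.3]), np.float64(4.6)) (array([490.2, 170.1,  66.3]), np.float64(3.9))
[array([ 585.5, -220. ]), array([ 583. , -218.9]), array([ 577.3, -216.4])]
[array([ 507.1, -235.7]), array([ 505.3, -234.5]), array([ 501.3, -231.6])]
[array([ 432.2, -258.5]), array([ 431.1, -257. ]), array([ 428.6, -253.6])]
mouth [486.9 166.6  74. ] armdir [488.1 253.4  52. ]
blue [ 325. -279.   60.]
blue [ 393. -359.   60.]
blue [ 466. -358.   60.]
[array([ 624., -175.]), array([ 638., -246.]), array([ 395., -295.]), array([ 380., -229.])]
```

View pics/crop.png

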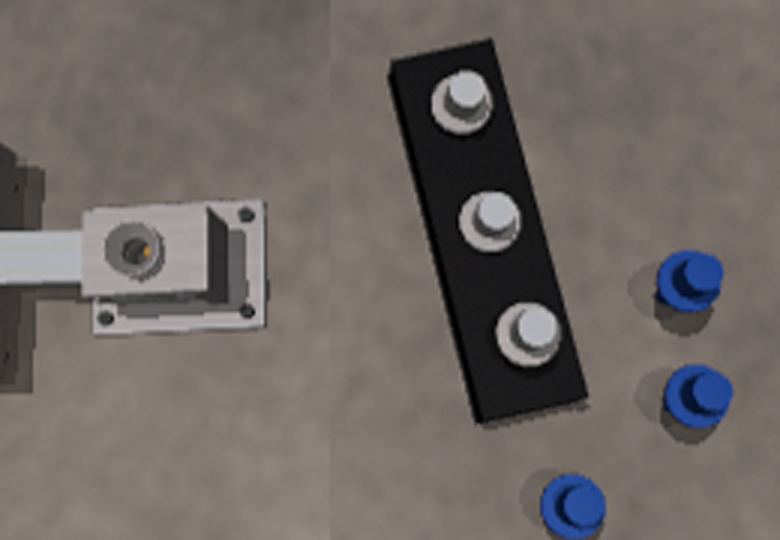

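```bash
cat >> h.py <<'E'
from scipy.spatial.transform import Rotation as Ro
def go(target,jaw=None):
    s=status.state();R=Ro.from_euler('xyz',s['tcp_rot']).as_matrix()
    d=np.array(target)-s['eef_pos']
    print('pos',s['eef_pos'].round(1),'x',R[:,0].round(3),'z',R[:,2].round(3),'F',s['ft_force'].round(1),'open',round(s['opening'],3),'t',s['t'])
    print('tool shift',(R.T@d).round(1))
    if jaw is not None:
        j=np.array([*jaw,0.]);j/=np.linalg.norm(j);j*=np.sign(j@R[:,2]) 
        a=np.degrees(np.arctan2(R[:,0]@np.cross(R[:,2],j),R[:,2]@j));print('turn',a.round(1))
        print('shift after turn',((R@Ro.from_euler('x',a,degrees=True).as_matrix()).T@d).round(1))
E
python3 - <<'E'
from h import *
a=snap('top')
print('knob',onz(a,359,199.7,104).round(1),'mouth',onz(a,134.7,173.3,74).round(1))
go([430,166,230],[-.21,.977]); go([430,-254,230],[-.21,.977])
E
```

```text
knob [ 429.8 -253.7  104. ] mouth [488.3 167.2  74. ]
pos [268.9 564.1 225.4] x [-0. -0. -1.] z [ 0.43   0.903 -0.   ] F [-0.4  0.6 -0.7] open 1.0 t 0.25
tool shift [  -4.5 -316.8 -290. ]
turn -37.6
shift after turn [  -4.5  -73.9 -423.1]
pos [268.9 564.1 225.4] x [-0. -0. -1.] z [ 0.43   0.903 -0.   ] F [-0.4  0.6 -0.7] open 1.0 t 0.25
tool shift [  -4.3 -497.5 -669.2]
turn -37.6
shift after turn [  -4.3   14.4 -833.7]
```

Call:
apply_moves --pt "0 0 0 0 -7.5" --pt "0 0 0 0 -7.5" --pt "0 0 0 0 -7.5" --pt "0 0 0 0 -7.5" --pt "0 0 0 0 -7.5" --pt "0 0 -10 -45 0" --pt "0 0 -10 -45 0" --pt "0 0 -10 -45 0" --pt "0 0 -10 -45 0"

```text
t: 1.15
eef_pos: [345.8, 394.9, 225.6]
tcp_rot: [-1.115, 1.571, 0.667]
ft_force: [1.0, 0.4, 0.6]
opening: 0.999
```

Call:
apply_moves --pt "0 0 -10 -45 0" --pt "0 0 -10 -45 0" --pt "0 0 -10 -45 0" --pt "0 0 -10 -45 0" --pt "0 0 -10 -45 0" --pt "0 0 0 0 0" --pt "0 0 0 0 0"

```text
t: 1.85
eef_pos: [441.5, 186.0, 225.6]
tcp_rot: [0.141, 1.571, 1.919]
ft_force: [0.5, 0.3, -0.9]
opening: 0.998
```

```bash
python3 - <<'E'
from h import *
w=snap('wrist','w1.png')
print(-np.array(w['R']).T@w['t'],proj(w,[488.3,167.2,74]))
np.save('pics/w1.npy',w,allow_pickle=True)
go([430,-254,180],[-.21,.977])
E
```

```text
[367.02928561 169.55157569 385.51240181] (np.float64(229.1049780306864), np.float64(225.04446389076756))
pos [441.1 186.9 225.6] x [-0.  0. -1.] z [-0.207  0.978  0.   ] F [ 0.3  0.2 -0.5] open 0.998 t 1.9
tool shift [  45.5  102.3 -429. ]
turn -0.2
shift after turn [  45.5  103.5 -428.7]
```

View pics/w1.png

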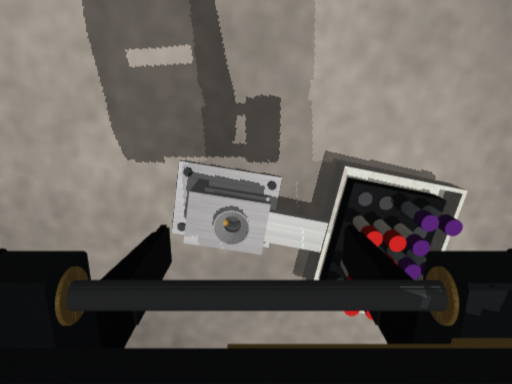

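Wrist view: the collar is centred near (231,226), within about 2 px of the projected estimate, so the mouth position is confirmed. Next, to the stand.

Call:
apply_moves --pt "0.3 2 10 -43 0" --pt "0.3 2 10 -43 0" --pt "0.3 2 10 -43 0" --pt "0.3 2 10 -43 0" --pt "0.3 2 10 -43 0" --pt "0.3 2 10 -43 0" --pt "0.3 2 10 -43 0" --pt "0.3 2 10 -43 0" --pt "0.3 2 10 -43 0"

```text
t: 2.8
eef_pos: [434.1, -210.8, 207.6]
tcp_rot: [-1.47, 1.57, 0.313]
ft_force: [0.7, 0.3, -0.1]
opening: 0.702
```

Call:
apply_moves --pt "0.3 2 10 -42 0" --pt "0.3 0 0 0 0" --pt "0.3 0 0 0 0" --pt "0.3 0 0 0 0"

```text
t: 3.2
eef_pos: [433.1, -252.0, 205.6]
tcp_rot: [0.257, 1.57, 2.039]
ft_force: [0.1, -0.2, -0.0]
opening: 0.701
```

```bash
python3 - <<'E'
from h import *
w=np.load('pics/w1.npy',allow_pickle=True).item()
g=cv2.cvtColor(w['pixels'],cv2.COLOR_RGB2GRAY)
h=cv2.HoughCircles(g[190:260,180:280],cv2.HOUGH_GRADIENT,1,30,param1=80,param2=12,minRadius=12,maxRadius=24)
for x in h[0]: print(x[0]+180,x[1]+190,x[2],onz(w,x[0]+180,x[1]+190,74).round(1))
w=snap('wrist','w2.png')
for z in(104,89,74):print(proj(w,[430,-254,z]))
np.save('pics/w2.npy',w,allow_pickle=True)
go([430,-254,150],[-.21,.977])
E
```

```text
229.5 224.5 19.0 [487.7 167.5  74. ]
(np.float64(255.87289784606068), np.float64(194.5948465618693))
(np.float64(255.8948593237633), np.float64(189.8820083718764))
(np.float64(255.91470814645194), np.float64(185.62253681626686))
pos [ 433.1 -252.   205.7] x [-0.  0. -1.] z [-0.21   0.978  0.   ] F [ 0.4 -0.7 -0.4] open 0.698 t 3.25
tool shift [55.7  3.5 -1.3]
turn 0.0
shift after turn [55.7  3.5 -1.3]
```

View pics/w2.png

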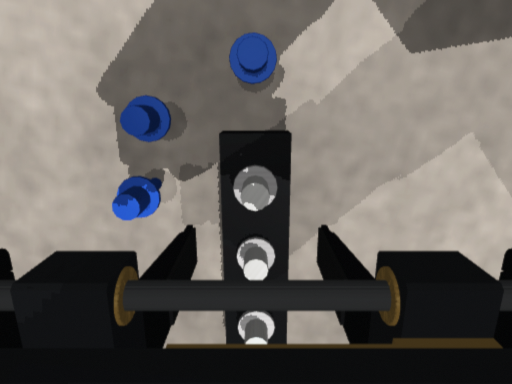

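Wrist view: the long pin's knob is at (255,195), where it was projected. The jaws lie across the row with room on both sides. Descending.

Call:
apply_moves --pt "0.3 25 3.5 -1.3 0" --pt "0.3 30 0 0 0" --pt "0.3 30 0 0 0" --pt "0.3 15 0 0 0" --pt "0.3 10 0 0 0" --pt "0.3 7 0 0 0" --pt "0.3 0 0 0 0" --pt "0.3 0 0 0 0"

```text
t: 4.05
eef_pos: [429.9, -255.5, 89.2]
tcp_rot: [-2.314, 1.57, -0.533]
ft_force: [0.2, -1.0, 0.3]
opening: 0.698
```

Call:
apply_moves --pt "1 0 0 0 0" --pt "1 0 0 0 0" --pt "1 0 0 0 0" --pt "1 0 0 0 0" --pt "1 0 0 0 0" --pt "1 0 0 0 0" --pt "1 0 0 0 0" --pt "1 0 0 0 0"

```text
t: 4.85
eef_pos: [429.5, -255.5, 88.6]
tcp_rot: [0.267, 1.57, 2.047]
ft_force: [0.3, 0.6, 1.7]
opening: 0.245
```

```bash
python3 - <<'E'
from h import *
go([430,-254,190],[-.21,.977])
E
```

```text
pos [ 429.5 -255.5   88.6] x [-0.  0. -1.] z [-0.208  0.978  0.   ] F [0.3 0.6 1.7] open 0.245 t 4.85
tool shift [-101.4   -0.8    1.4]
turn -0.1
shift after turn [-101.4   -0.8    1.4]
```

Opening 23.3 mm means the 24 mm knob is gripped. Lifting.

Call:
apply_moves --pt "1 -8 0 0 0" --pt "1 -12 0 0 0" --pt "1 -15 0 0 0" --pt "1 -20 0 0 0" --pt "1 -25 0 0 0" --pt "1 -25 0 0 0" --pt "1 -10 0 0 0" --pt "1 0 0 0 0"

```text
t: 5.65
eef_pos: [429.9, -255.9, 205.1]
tcp_rot: [-2.433, 1.568, -0.652]
ft_force: [0.2, -0.6, -2.3]
opening: 0.245
```

```bash
python3 - <<'E'
from h import *
b=snap('scene'); 
cv2.imwrite('pics/s2.png',cv2.resize(b['pixels'][150:330,80:340,::-1],None,fx=2.5,fy=2.5))
go([488,167.3,205],[-.21,.977])
E
```

```text
pos [ 429.5 -255.6  203.9] x [ 0.001 -0.001 -1.   ] z [-0.208  0.978 -0.001] F [-0.7 -0.6 -2.1] open 0.247 t 5.7
tool shift [  -1.3 -145.2  401.4]
turn -0.1
shift after turn [  -1.3 -146.   401.1]
```

View pics/s2.png

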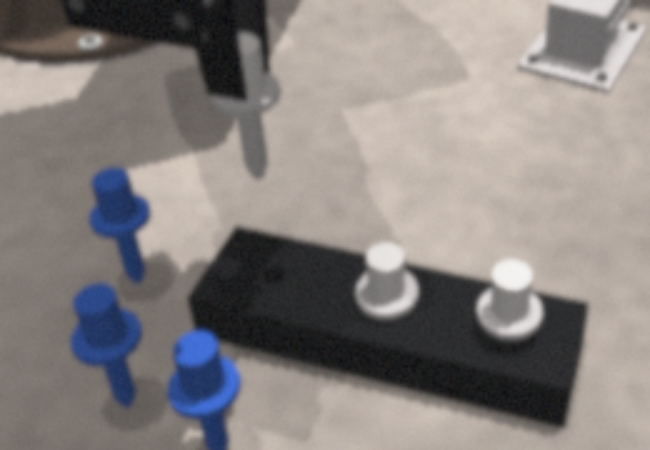

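The pin is out and hangs upright. The two shorter pins are still in the stand. Carrying it to above the bracket.

Call:
apply_moves --pt "1 0 -7 20 0" --pt "1 0 -13 35 0" --pt "1 0 -13 36 0" --pt "1 0 -13 36 0" --pt "1 0 -13 36 0" --pt "1 0 -13 36 0" --pt "1 0 -13 36 0" --pt "1 0 -13 36 0" --pt "1 0 -13 36 0" --pt "1 0 -13 36 0"

```text
t: 6.7
eef_pos: [479.0, 107.3, 202.3]
tcp_rot: [1.427, 1.569, -3.076]
ft_force: [1.3, -0.3, -1.2]
opening: 0.247
```

Call:
apply_moves --pt "1 0 -13 36 0" --pt "1 0 -8 22 0" --pt "1 0 0 0 0" --pt "1 0 0 0 0" --pt "1 0 0 0 0"

```text
t: 7.2
eef_pos: [487.6, 166.0, 203.0]
tcp_rot: [1.609, 1.57, -2.894]
ft_force: [0.1, -0.5, -0.7]
opening: 0.243
```

```bash
python3 - <<'E'
from h import *
go([488,167.3,170],[-.21,.977])
w=snap('wrist','w3.png');P=status.state()['eef_pos']
print(proj(w,[488,167.3,74]),'nose exp',proj(w,P+[0,0,-81]),'headunder',proj(w,P+[0,0,-21]))
b=snap('scene','s3.png');print('scene mouth',proj(b,[488,167.3,74]),'nose',proj(b,P+[0,0,-81]),'lughole',proj(b,[488,167.3,46]))
v=np.hstack([cv2.resize(w['pixels'][130:330,130:330],(400,400)),cv2.resize(b['pixels'][60:200,250:390],(400,400),interpolation=cv2.INTER_CUBIC)])
cv2.imwrite('pics/v3.png',v[:,:,::-1])
E
```

```text
pos [487.6 166.  203. ] x [-0.001 -0.    -1.   ] z [-0.208  0.978 -0.   ] F [ 0.1 -0.5 -0.7] open 0.243 t 7.2
tool shift [33.  -0.7  1.2]
turn -0.2
shift after turn [33.  -0.7  1.2]
(np.float64(258.84714540730886), np.float64(190.90445229971857)) nose exp (np.float64(257.48047396692436), np.float64(206.6087861024276)) headunder (np.float64(257.7630056784892), np.float64(237.75861678400076))
scene mouth (np.float64(315.16524079205595), np.float64(140.62301248982118)) nose (np.float64(316.8672209442361), np.float64(121.9928415277345)) lughole (np.float64(314.04045804369775), np.float64(151.0163296376257))
```

View pics/v3.png

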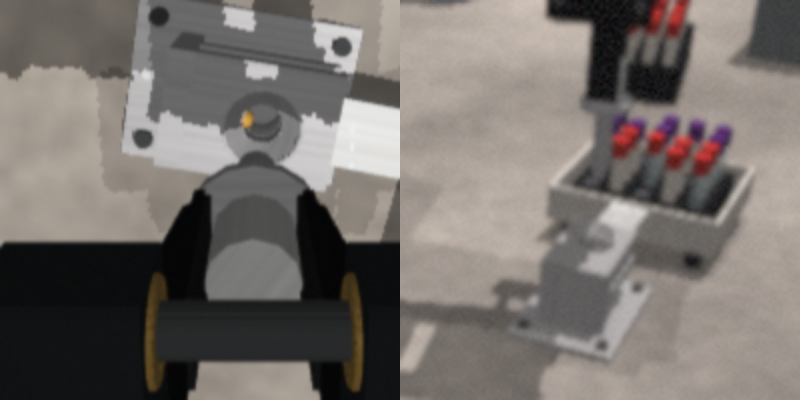

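The nose is where expected, about (258,209). The collar centre, about (261,193), reads about 2 px off the projection, so the mouth is nearer (489.7,169). Going down to about 8 mm above the rim for a close look.

Call:
apply_moves --pt "1 10 -1.5 2.5 0" --pt "1 15 0 0 0" --pt "1 10 0 0 0" --pt "1 4 0 0 0" --pt "1 0 0 0 0" --pt "1 0 0 0 0"

```text
t: 7.9
eef_pos: [489.1, 169.5, 164.9]
tcp_rot: [-1.436, 1.57, 0.345]
ft_force: [0.6, -0.7, -0.9]
opening: 0.247
```

```bash
python3 - <<'E'
from h import *
go([489.7,169,165],[-.21,.977])
w=snap('wrist','w4.png');P=status.state()['eef_pos']
print(proj(w,[489.7,169,74]),'nose exp',proj(w,P+[0,0,-81]))
print('px/mm',proj(w,[499.7,169,74]),proj(w,[489.7,179,74]))
b=snap('scene');print('scene mouth',proj(b,[489.7,169,74]),'nose',proj(b,P+[0,0,-81]))
v=np.hstack([cv2.resize(w['pixels'][150:250,210:310],(400,400),interpolation=cv2.INTER_CUBIC),cv2.resize(b['pixels'][100:170,280:350],(400,400),interpolation=cv2.INTER_CUBIC)])
cv2.imwrite('pics/v4.png',v[:,:,::-1])
E
```

```text
pos [489.1 169.5 164.9] x [ 0.  0. -1.] z [-0.208  0.978  0.   ] F [ 0.6 -0.7 -0.9] open 0.247 t 7.9
tool shift [-0.1 -0.5 -0.6]
turn -0.1
shift after turn [-0.1 -0.5 -0.6]
(np.float64(256.744815005798), np.float64(203.00206698942804)) nose exp (np.float64(257.67881608946243), np.float64(206.32730323584047))
px/mm (np.float64(254.12633534379876), np.float64(214.82229683992455)) (np.float64(269.20185525695445), np.float64(205.52356257381763))
scene mouth (np.float64(316.1123923505138), np.float64(140.48575347308375)) nose (np.float64(316.3875765524283), np.float64(136.50532008982097))
```

View pics/v4.png

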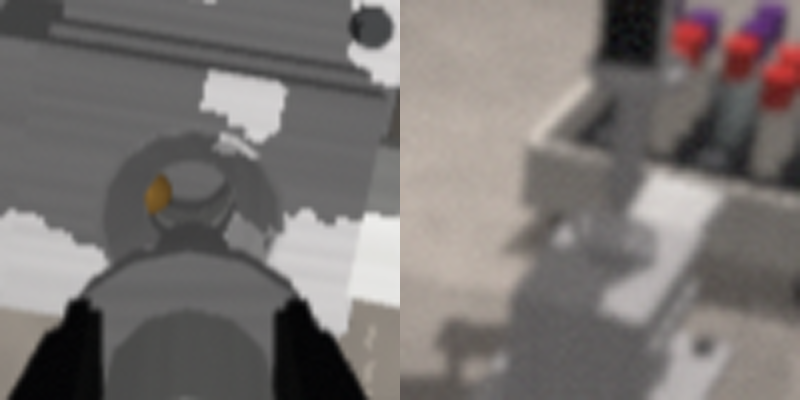

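Close view: the nose (x≈258) lines up with the collar centre (x≈258) across the jaws, and sits 1–2 mm too far in +x. Correcting by 1.5 mm and entering the funnel.

Call:
apply_moves --pt "1 0 1.5 0 0" --pt "1 5 0 0 0" --pt "1 5 0 0 0" --pt "1 4 0 0 0" --pt "1 4 0 0 0" --pt "1 3 0 0 0" --pt "1 2 0 0 0" --pt "1 2 0 0 0" --pt "1 0 0 0 0"

```text
t: 8.9
eef_pos: [487.3, 169.2, 139.4]
tcp_rot: [1.365, 1.57, -3.138]
ft_force: [-0.8, 0.5, -1.2]
opening: 0.248
```

The nose is at z≈58, inside the hole, with no side force. Continuing.

Call:
apply_moves --pt "1 2 0 0 0" --pt "1 2 0 0 0" --pt "1 2 0 0 0" --pt "1 2 0 0 0" --pt "1 2 0 0 0" --pt "1 0 0 0 0"

```text
t: 9.5
eef_pos: [487.2, 169.7, 129.3]
tcp_rot: [0.195, 1.57, 1.975]
ft_force: [-0.7, 5.7, -2.9]
opening: 0.247
```

The +5.7 N along y matches the sprung ball, which sits on the −y side. Continuing.

Call:
apply_moves --pt "1 2 0 0 0" --pt "1 2 0 0 0" --pt "1 2 0 0 0" --pt "1 2 0 0 0" --pt "1 2 0 0 0" --pt "1 0 0 0 0"

```text
t: 10.1
eef_pos: [487.0, 169.8, 119.2]
tcp_rot: [0.676, 1.57, 2.456]
ft_force: [-2.0, 6.3, -2.7]
opening: 0.247
```

Call:
apply_moves --pt "1 3 0 0 0" --pt "1 3 0 0 0" --pt "1 3 0 0 0" --pt "1 3 0 0 0" --pt "1 3 0 0 0"

```text
t: 10.6
eef_pos: [487.5, 169.9, 104.7]
tcp_rot: [-0.704, 1.57, 1.076]
ft_force: [-1.5, 7.4, 2.8]
opening: 0.247
```

Call:
apply_moves --pt "1 2 0 0 0" --pt "1 2 0 0 0" --pt "1 2 0 0 0" --pt "1 2 0 0 0" --pt "1 1 0 0 0" --pt "1 1 0 0 0"

```text
t: 11.2
eef_pos: [487.5, 169.9, 94.7]
tcp_rot: [-0.686, 1.57, 1.094]
ft_force: [-2.0, 8.2, 9.3]
opening: 0.247
```

Call:
apply_moves --pt "1 1 0 0 0" --pt "1 1 0 0 0" --pt "1 0 0 0 0"

```text
t: 11.5
eef_pos: [487.7, 170.1, 94.2]
tcp_rot: [-1.183, 1.568, 0.598]
ft_force: [-6.8, 9.3, 22.8]
opening: 0.246
```

It stalled at z 94.2 (home is 94.6 predicted) with force rising to 23 N, so it is seated. Releasing, then rising.

Call:
apply_moves --pt "0.9 -1 0 0 0" --pt "0.4 0 0 0 0" --pt "0.4 0 0 0 0" --pt "0.4 0 0 0 0" --pt "0.4 0 0 0 0"

```text
t: 12.0
eef_pos: [487.4, 169.0, 93.5]
tcp_rot: [1.95, 1.57, -2.553]
ft_force: [0.1, -0.5, 1.5]
opening: 0.529
```

Call:
apply_moves --pt "0.4 -5 0 0 0" --pt "0.4 -15 0 0 0" --pt "0.4 -25 0 0 0" --pt "0.4 -30 0 0 0" --pt "0.4 -30 0 0 0" --pt "0.4 -15 0 0 0" --pt "0.4 0 0 0 0" --pt "0.4 0 0 0 0"

```text
t: 12.8
eef_pos: [487.2, 169.1, 213.3]
tcp_rot: [1.859, 1.571, -2.644]
ft_force: [-0.1, -0.6, -0.1]
opening: 0.598
```

```bash
python3 - <<'E'
from h import *
go([488,169,210])
w=snap('wrist');b=snap('scene')
X=[489,169,110];print('knob top exp w',proj(w,X),'scene knob c',proj(b,[489,169,95]),'head under',proj(b,[489,169,74]))
v=np.hstack([cv2.resize(w['pixels'][140:260,200:320],(400,400),interpolation=cv2.INTER_CUBIC),cv2.resize(b['pixels'][90:190,270:370],(400,400),interpolation=cv2.INTER_CUBIC)])
cv2.imwrite('pics/v5.png',v[:,:,::-1])
E
```

```text
pos [487.2 169.1 213.3] x [-0. -0. -1.] z [-0.208  0.978 -0.   ] F [-0.1 -0.6 -0.1] open 0.598 t 12.8
tool shift [ 3.3 -0.8 -0.3]
knob top exp w (np.float64(256.9390977796175), np.float64(200.07460510801747)) scene knob c (np.float64(316.71275924290455), np.float64(132.36365193340208)) head under (np.float64(315.83197805205737), np.float64(140.41648500185448))
```

View pics/v5.png

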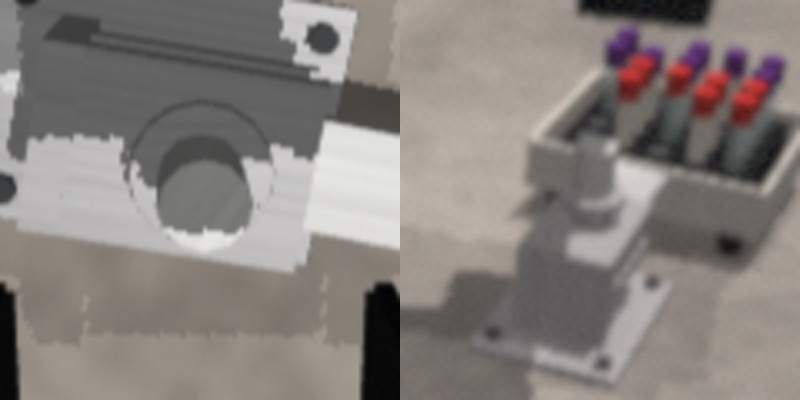

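The pin stands upright in the bracket with its head on the collar. The knob top is near (261,200) in the wrist picture against (257,200) expected, and in the scene view the head sits directly on the collar. The gripper is clear. Handing in.

```bash
python3 -c "
from h import *
print(env.job_done())"
```

```text
the job is handed in; nothing more can be done
None
```

I took the longest pin from the stand and pushed it down through bracket and lug, past the spring catch, until it stopped. Then I let go, backed off and handed the job in at about 12.9 s of the 35 s allowed; the hand-in reports no verdict.

**Seating:** the TCP stalled at z = 94.2 mm, against about 94.6 mm predicted for fully home. The push rose to 23 N there, up from about 9 N just before. This height assumes the knob did not slip in the jaws.

**Final pictures:** the pin stands upright with its head on the collar, and the arm lifted clear with force readings near zero. The knob appears about 4 px (roughly 3 mm) to one side of where I expected it in the wrist view, which is inside the 10 mm limit.

**Shorter pins:** both were still in the stand when I looked after lifting the long pin. I did not look again at the end, but the arm did not go back near them.

**Disagreement:** the scene camera disagreed with the wrist camera by a few mm on where the bracket is. I used the wrist camera's estimate plus a 1.5 mm correction, and the pin entered with no noticeable side force until it met the spring catch.

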